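# Build up a gear stack on an assembly post

## Task

Build up the gear set on the upright post of the assembly stand: first the large gear with its hub upward, on it the plain spacer ring, then the small gear, and last the clamp collar with its flange downward, each fully down on the one below. Set the parts down rather than dropping them, leave the loupe, the cream tube and the brush where they are, and let go of everything at the end.

Things in the scene. Friction and masses are not known exactly. Their poses are not given: they have to be found in the camera images.
- stand: Assembly stand, fixed to the bench: dark steel round foot, 84 mm diameter and 12 mm high, with an upright bright steel post, 14 mm diameter, rising from its centre to 78 mm above the bench; the last 10 mm of the post taper to a 4 mm tip. Origin: centre of the foot's underside, on the post's axis; z up.
- large_gear: Large steel gear lying flat, loose, 0.25 to 0.5 kg: toothed disc 92 mm across and 10 mm thick, hub 40 mm diameter on its upper side, whose top is 26 mm above the underside; through bore 22 mm. Best gripped by the hub. Origin: centre of the underside, on the bore's axis; z up through the hub.
- spacer: Plain smooth aluminium ring lying flat, loose, 0.04 to 0.09 kg: 46 mm outside diameter, 12 mm high, through bore 22 mm. Origin: centre of the underside; z along the bore, up.
- small_gear: Small steel gear without a hub lying flat, loose, 0.1 to 0.21 kg: 56 mm across the teeth, 14 mm thick, through bore 22 mm; may be gripped across the teeth. Origin: centre of the underside; z along the bore, up.
- collar: Dark steel clamp collar standing on its flange, loose, 0.05 to 0.12 kg: flange 44 mm diameter and 5 mm high below, knurled body 35 mm diameter above it, 20 mm high in all, through bore 22 mm. Origin: centre of the flange's underside; z up.
- loupe: Black round magnifier, 37 mm diameter, 36 mm high, loose: a bystander. Origin: centre of the underside.
- cream_tube: White tube with a green cap, 34 x 90 x 21 mm, lying, loose: a bystander. Origin: centre of the underside; long axis is its y.
- detail_brush: Turquoise hand brush with a bow handle, 30 x 85 x 55 mm, loose: a bystander. Origin: centre of the underside; long axis is its y.

How it is judged:
On the way, in this order (a step that is already met when the one before it is completed fails the run):
1. the large gear is fully down in its place on the post (horizontal distance between large_gear and stand below 0.007 m and z of large_gear in the frame of stand between 0.009 and 0.015 m and angle between large_gear's own z axis and vertical below 0.1 rad), for 0.2 s.
2. the spacer ring is fully down in its place on the post (horizontal distance between spacer and stand below 0.007 m and z of spacer in the frame of stand between 0.035 and 0.041 m and angle between spacer's own z axis and vertical below 0.1 rad), for 0.2 s.
3. the small gear is fully down in its place on the post (horizontal distance between small_gear and stand below 0.007 m and z of small_gear in the frame of stand between 0.047 and 0.053 m and angle between small_gear's own z axis and vertical below 0.1 rad), for 0.2 s.
4. the collar is fully down in its place on the post (horizontal distance between collar and stand below 0.007 m and z of collar in the frame of stand between 0.061 and 0.067 m and angle between collar's own z axis and vertical below 0.1 rad), for 0.2 s.
At the end, for the whole second after the job is handed in: On the stand's post, from below: large gear (hub up), spacer, small gear, collar (flange down); each within 7 mm of the post's axis, its underside within 3 mm of 12, 38, 50 and 64 mm above the stand's underside, level within 0.1 rad, at rest (all of step 1 and all of step 2 and all of step 3 and all of step 4 and linear speed of each of large_gear, spacer, small_gear, collar below 0.02 m/s); the robot touches nothing.
It fails at once if the loupe, the cream tube or the brush is moved by more than 20 mm (distance of any of loupe, cream_tube, detail_brush from where it was at the start of the episode above 0.02 m).
It fails at once if a part is dropped (falls freely faster than 0.7 m/s) ((contact force between the fingers and large_gear below 0.05 N and linear speed of large_gear above 0.7 m/s) or (contact force between the fingers and spacer below 0.05 N and linear speed of spacer above 0.7 m/s) or (contact force between the fingers and small_gear below 0.05 N and linear speed of small_gear above 0.7 m/s) or (contact force between the fingers and collar below 0.05 N and linear speed of collar above 0.7 m/s)).
It also fails if it takes over 115 s, if anything falls off the work surface, if the arm or the gripper's body presses on something with over 40 N, if the wrist force passes 120 N, or if a joint passes its speed limit or range.

## Robot

A 7-joint arm with a two-finger parallel gripper is mounted at the origin on a cart in front of the work surface, level with it; the furniture and walls round the work are solid. World frame = base frame: x ahead of the robot, y to its left, z up, the work surface at z = 0. Lengths are in m, angles in rad, forces in N, time in s.
With the tool pointing down it reaches from about 0.4 to 0.925 m from the base axis. Payload 4.1 kg.
Tool frame: the origin (TCP) lies midway between the tips of the shut fingers; the grasp point (between the pads) lies 19 mm behind it; z points along the fingers, y is the line along which they close (so a half turn about z gives the same grasp; the last joint's range is limited). The gripper opens to 85 mm and grips with 20 to 120 N. Pads are 22 mm wide; open, the fingers measure 114 mm over their backs; the gripper's body (76 mm by 85 mm) begins 54 mm behind the grasp point. The pads swing forward as they close: fully open they stand 13 mm farther back than shut.
Start: joints at [1.131, 0.398, 0.045, 1.537, -0.019, 1.207, -0.051], TCP at [0.217, -0.613, 0.231] pointing down, gripper open.
Joint ranges: [-2.82, 2.82], [-0.49, 2.23], [-1.37, 1.46], [0, 2.46], [-1.36, 4.5], [0.23, 2], [-2.94, 2.94]. Speed limits (rad/s): [2.57, 2.57, 3.14, 3.14, 3.14, 3.14, 3.14].

## Interface

Orientations are given as a unit quaternion [w, x, y, z].
In Python, from plant import read_state, cams, ctrl gives the robot as it stands.
- The arm moves only by the tool play_rows, never from a script. Its argument "commands" is a list of rows, each an object of numbers: "jaw": the closure, from -1 (fully open) to 1 (shut); "tx", "ty", "tz": the shift along the tool's x, y, z in m; "spin": the turn about the tool's z in degrees. In form: [{"jaw": .., "tx": .., "ty": .., "tz": .., "spin": ..}, ...]. A call has 1 to 10 rows; each row is the pose to reach, as a shift and turn from the pose commanded when the call began, along the tool's axes at that moment; what a row does not reach only later rows make up. A row lasts 1/12 s, in which the tool goes at most 41.7 mm and 7.16 degrees, less where a joint would pass 70% of its speed; a pose out of reach is approached as far as the arm can. A call with a gripper value outside its range is refused whole. The fingers move at their own pace and stop on an object; "squeeze" is the grip in N (left out, the last holds). Time passes only in rows, so rows that repeat a pose let the fingers close. It gives the time, the measured TCP pose, the force, the opening and the grip force at its end, in the units of the state.
- read_state(): the state, without advancing time (a new reading comes with each control period).
- cams.get_image(name): name is "side" or "top"; returns a dict with "color" (384x512x3 uint8, red, green, blue), "fx", "fy", "cx", "cy" (pixels), "k1" (the pictures are not rectified: a ray, as slopes to the right and down, at radius r is drawn at 1 + k1 r^2 times it, then the intrinsics apply), "R" (3x3) and "t" (3): a world point X has camera coordinates R X + t. Camera axes: x right, y down, z forward; pixel columns grow to the right and rows downward; lengths in m; the calibration is good to about 2 mm. A picture is of the moment at which its call begins. There is no depth.
- ctrl.hand_in(): hands the job in; it is judged then, once.
The state is a dict: "t": time; "q": joint angles; "qd": joint speeds; "effort": joint torques, N m; "eef_pos": TCP position; "ee_rot": TCP orientation; "contact_force": force on the tool from outside, world axes, zero at the start; "wrist_torque": the same for the moment, N m; "grip_width": finger opening in m; "grip_force": force on a finger pad.
Only numpy, scipy, OpenCV 4.12 (cv2) and the standard library are available. Lean on these libraries where they do the work, as an engineer would, in place of code of your own. Each camera call takes 0.05 s, during which the arm holds its last target. There are 200 camera calls.

## Working session

There is one attempt and no reset: what is moved stays moved. The work goes in short steps, Python scripts to look and compute and a tool call to move; the robot and the scene stay as the last step left them, time stands still between calls to the robot, and variables do not carry over. Pictures are saved under pics/ and viewed, at most 14 in all, crops included, and the job is handed in when it is done.

Besides the shell and the picture viewer there is one more tool, called in YAML: its name, and indented under it one key for each argument. play_rows: Moves the arm, as the interface text tells. Its arguments: {"type":"object","properties":{"commands":{"type":"array"},"squeeze":{"type":"number"}},"required":["commands"]}

```bash
mkdir -p pics; cat > h.py <<'E'
import numpy as np, cv2
from plant import read_state, cams, ctrl
def shot(n,f=None):
    d=cams.get_image(n)
    if f: cv2.imwrite('pics/'+f,cv2.cvtColor(d['color'],cv2.COLOR_RGB2BGR))
    return d
def ray(d,u,v):
    K=np.array([[d['fx'],0,d['cx']],[0,d['fy'],d['cy']],[0,0,1.]])
    p=cv2.undistortPoints(np.array([[[u,v]]],float),K,np.array([d['k1'],0,0,0,0.]))[0,0]
    R=np.array(d['R']);t=np.array(d['t'])
    return -R.T@t, R.T@np.array([p[0],p[1],1])
def onz(d,u,v,z):
    o,r=ray(d,u,v); return o+r*(z-o[2])/r[2]
E
python3 - <<'E'
from h import *
for n in('side','top'):
    d=shot(n,n+'0.png'); print(n,d['fx'],d['k1'],-np.array(d['R']).T@d['t'],np.array(d['R'])[2])
s=read_state();print(s)
E
```

```text
side 450.2207725391549 -0.10431557863173463 [0.32152858 1.02080905 0.78249576] [ 0.14913453 -0.80811244 -0.5698361 ]
top 441.6490046497706 0.012635157422383345 [0.3952656  0.00946165 1.11330093] [ 0.13126168 -0.0050868  -0.9913347 ]
{'t': 0.1, 'q': array([ 1.13100845,  0.3991059 ,  0.04502085,  1.53773691, -0.01867097,
        1.206899  , -0.05068947]), 'qd': array([ 0.00159685, -0.00336314,  0.00117052, -0.00218075,  0.00191597,
       -0.00026064,  0.00038836]), 'effort': array([ 3.75005475e-03, -4.76260757e+01,  1.36976503e+00, -2.54949027e+01,
        1.17455906e-02,  4.98751659e-03, -2.14947062e-05]), 'eef_pos': array([ 0.21708653, -0.61208335,  0.23038249]), 'ee_rot': array([-8.36995362e-04,  9.85505169e-01,  1.69643197e-01, -2.15423394e-04]), 'contact_force': array([0.24430413, 0.27303258, 0.11565617]), 'wrist_torque': array([ 0.01975389,  0.03567915, -0.01113532]), 'grip_force': 0.0, 'grip_width': 0.08581377863807309}
```

View pics/top0.png

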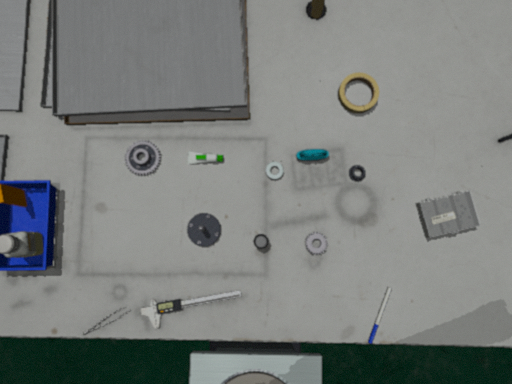

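View pics/side0.png

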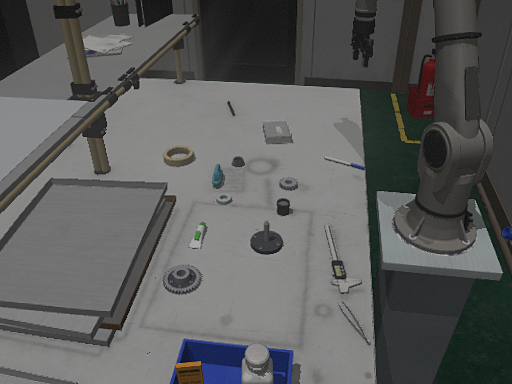

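The top view shows the large gear (143,157), stand (204,230), spacer (274,170), small gear (316,243) and collar (358,173). The bystanders are the loupe (262,242), tube (206,158) and brush (313,155). In the side view the loupe is the tall black cylinder at (283,207) and the collar is at (238,161).

```bash
python3 - <<'E'
from h import *
im=cv2.imread('pics/top0.png')[130:260,115:375]
cv2.imwrite('pics/c0.png',cv2.resize(im,None,fx=3,fy=3,interpolation=cv2.INTER_CUBIC))
d=shot('top')
for n,u,v,z in [('large',143,157,.01),('stand',204,230,.012),('spacer',274,170.5,.012),('small',316,243,.014),('collar',358,173,.02),('loupe',262,242,.036),('tube',206,158,.02),('brush',313,155,.05)]:
    p=onz(d,u,v,z); print(n,p.round(3),np.hypot(*p[:2]).round(3))
E
```

```text
large [0.628 0.298 0.01 ] 0.695
stand [0.446 0.136 0.012] 0.466
spacer [ 0.6   -0.035  0.012] 0.601
small [ 0.42  -0.142  0.014] 0.443
collar [ 0.597 -0.246  0.02 ] 0.646
loupe [ 0.419 -0.008  0.036] 0.419
tube [0.627 0.137 0.02 ] 0.641
brush [ 0.634 -0.129  0.05 ] 0.647
```

View pics/c0.png

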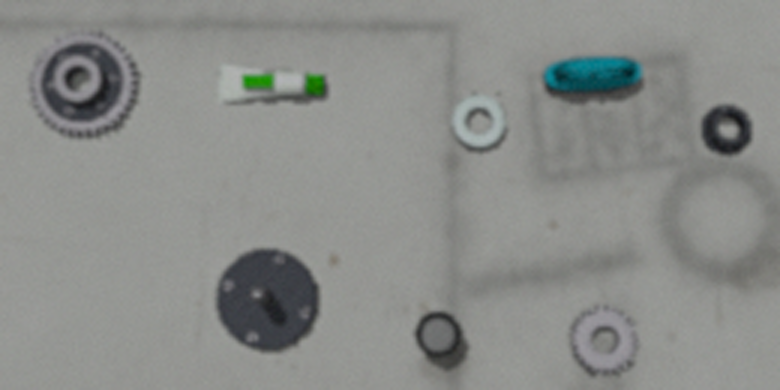

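```bash
cat > m.py <<'E'
from h import *
# name, top uv, z of outline plane, size, side uv
T=[('large',143,157,.010,.092,182,279),('stand',204,230,.012,.084,267,241),('spacer',274,170.5,.012,.046,224,199),('small',316,243,.014,.056,288,183),('collar',358,173,.005,.044,238,162)]
I={n:shot(n) for n in('top','side')}
def meas(cam,u,v,z,D):
    d=I[cam]; s=int(D*1.15*(400 if cam=='top' else 430)/1.0*.62)+5
    u,v=int(u),int(v); c=cv2.resize(d['color'][v-s:v+s+1,u-s:u+s+1],None,fx=4,fy=4,interpolation=cv2.INTER_CUBIC)
    lab=cv2.cvtColor(c,cv2.COLOR_RGB2LAB).astype(float)
    b=np.concatenate([lab[:4].reshape(-1,3),lab[-4:].reshape(-1,3),lab[:,:4].reshape(-1,3),lab[:,-4:].reshape(-1,3)])
    dist=np.linalg.norm(lab-np.median(b,0),axis=2)
    g=np.clip(dist*3,0,255).astype(np.uint8)
    _,m=cv2.threshold(g,0,255,cv2.THRESH_OTSU)
    cs,_=cv2.findContours(m,cv2.RETR_EXTERNAL,cv2.CHAIN_APPROX_NONE)
    k=max(cs,key=cv2.contourArea); k=cv2.convexHull(k)[:,0].astype(float)
    k=(k+.5)/4-.5+[u-s,v-s]
    P=np.array([onz(d,a,b,z)[:2] for a,b in k])
    (c,r,_)=cv2.fitEllipse((P*1e4).astype(np.float32)); return np.array(c)/1e4,np.array(r)/1e4
if __name__=='__main__':
  for n,u,v,z,D,us,vs in T:
    for cam,a,b in(('top',u,v),('side',us,vs)):
        c,r=meas(cam,a,b,z,D); print(n,cam,c.round(4),r.round(3),D)
E
python3 m.py
```

```text
large top [0.6276 0.301 ] [0.069 0.069] 0.092
large side [0.628  0.3036] [0.069 0.069] 0.092
stand top [0.4468 0.1364] [0.084 0.087] 0.084
stand side [0.449  0.1301] [0.087 0.138] 0.084
spacer top [ 0.6021 -0.0351] [0.04  0.041] 0.046
spacer side [ 0.6357 -0.1085] [0.039 0.073] 0.046
small top [ 0.4172 -0.141 ] [0.056 0.063] 0.056
small side [ 0.4237 -0.0251] [0.04  0.057] 0.056
collar top [ 0.5996 -0.2463] [0.043 0.043] 0.044
collar side [ 0.6014 -0.2483] [0.045 0.075] 0.044
```

```bash
cat >> h.py <<'E'
def tri(d1,a,d2,b):
    o1,r1=ray(d1,*a);o2,r2=ray(d2,*b)
    s=np.linalg.lstsq(np.c_[r1,-r2],o2-o1,rcond=None)[0]
    p,q=o1+r1*s[0],o2+r2*s[1]; return (p+q)/2,np.linalg.norm(p-q)
def go(x,y,z=None,yaw=None):
    "shift in tool axes from current commanded pose (approx measured)"
    from scipy.spatial.transform import Rotation as Ro
    s=read_state();w,a,b,c=s['ee_rot'];R=Ro.from_quat([a,b,c,w]).as_matrix()
    p=np.array(s['eef_pos']);t=np.array([x,y,p[2] if z is None else z])
    print('at',p.round(4),'tool x',R[:,0].round(3),'z',R[:,2].round(3),'shift mm',(R.T@(t-p)*1000).round(1),'F',s['contact_force'].round(1))
E
python3 - <<'E'
from h import *
im=cv2.imread('pics/side0.png')[150:300,150:310]
cv2.imwrite('pics/c1.png',cv2.resize(im,None,fx=4,fy=4,interpolation=cv2.INTER_CUBIC))
d=shot('top'); print(onz(d,201,227.7,.078))
go(.628,.300,.13)
E
```

```text
[0.4480567  0.13596044 0.078     ]
at [ 0.2172 -0.6124  0.231 ] tool x [ 0.942  0.334 -0.   ] z [-0.     0.001 -1.   ] shift mm [ 692.2 -722.5  101.4] F [ 0.6  0.6 -0.5]
```

View pics/c1.png

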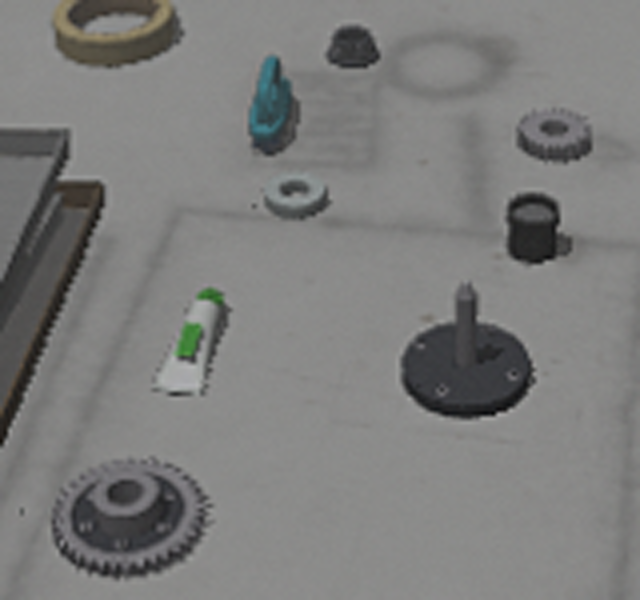

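play_rows:
  commands:
    - {"jaw": -1, "tx": 0.69, "ty": -0.72, "tz": 0.03, "spin": 0}
    - {"jaw": -1, "tx": 0.69, "ty": -0.72, "tz": 0.03, "spin": 0}
    - {"jaw": -1, "tx": 0.69, "ty": -0.72, "tz": 0.03, "spin": 0}
    - {"jaw": -1, "tx": 0.69, "ty": -0.72, "tz": 0.03, "spin": 0}
    - {"jaw": -1, "tx": 0.69, "ty": -0.72, "tz": 0.03, "spin": 0}
    - {"jaw": -1, "tx": 0.69, "ty": -0.72, "tz": 0.03, "spin": 0}
    - {"jaw": -1, "tx": 0.69, "ty": -0.72, "tz": 0.03, "spin": 0}
    - {"jaw": -1, "tx": 0.69, "ty": -0.72, "tz": 0.03, "spin": 0}
    - {"jaw": -1, "tx": 0.69, "ty": -0.72, "tz": 0.03, "spin": 0}
    - {"jaw": -1, "tx": 0.69, "ty": -0.72, "tz": 0.03, "spin": 0}

```text
t: 1.13
eef_pos: [0.3888, -0.2311, 0.219]
ee_rot: [0.0, 0.986, 0.169, 0.0]
contact_force: [0.5, 0.1, 0.9]
grip_width: 0.0854
grip_force: 0.0
```

```bash
python3 - <<'E'
from h import *
d=shot('top');e=shot('side')
print(tri(d,(201,227.7),e,(266.2,221.2)),tri(d,(141.3,156.3),e,(181.2,273)),onz(d,141.3,156.3,.026))
go(.628,.301,.13)
E
```

```text
(array([0.44852613, 0.13669214, 0.07215313]), np.float64(0.00034364192731845385)) (array([0.62750971, 0.29979513, 0.02102218]), np.float64(0.0012105597665175243)) [0.62584289 0.29834231 0.026     ]
at [ 0.3915 -0.226   0.2191] tool x [0.938 0.346 0.002] z [ 0.002  0.002 -1.   ] shift mm [ 403.9 -412.6   90.6] F [ 0.5 -1.5  0.7]
```

play_rows:
  commands:
    - {"jaw": -1, "tx": 0.4, "ty": -0.41, "tz": 0.03, "spin": 0}
    - {"jaw": -1, "tx": 0.4, "ty": -0.41, "tz": 0.03, "spin": 0}
    - {"jaw": -1, "tx": 0.4, "ty": -0.41, "tz": 0.03, "spin": 0}
    - {"jaw": -1, "tx": 0.4, "ty": -0.41, "tz": 0.03, "spin": 0}
    - {"jaw": -1, "tx": 0.4, "ty": -0.41, "tz": 0.03, "spin": 0}
    - {"jaw": -1, "tx": 0.4, "ty": -0.41, "tz": 0.03, "spin": 0}
    - {"jaw": -1, "tx": 0.4, "ty": -0.41, "tz": 0.03, "spin": 0}
    - {"jaw": -1, "tx": 0.4, "ty": -0.41, "tz": 0.03, "spin": 0}
    - {"jaw": -1, "tx": 0.4, "ty": -0.41, "tz": 0.03, "spin": 0}
    - {"jaw": -1, "tx": 0.4, "ty": -0.41, "tz": 0.03, "spin": 0}

```text
t: 2.07
eef_pos: [0.5636, 0.146, 0.1969]
ee_rot: [0.0, 0.986, 0.169, 0.0]
contact_force: [0.9, 0.2, 0.3]
grip_width: 0.0852
grip_force: 0.0
```

```bash
python3 - <<'E'
from h import *
go(.628,.300,.10)
E
```

```text
at [0.5636 0.146  0.1969] tool x [0.943 0.333 0.   ] z [ 0.    -0.001 -1.   ] shift mm [ 112.1 -123.8   96.8] F [0.9 0.2 0.3]
```

play_rows:
  commands:
    - {"jaw": -1, "tx": 0.112, "ty": -0.124, "tz": 0.04, "spin": 0}
    - {"jaw": -1, "tx": 0.112, "ty": -0.124, "tz": 0.07, "spin": 0}
    - {"jaw": -1, "tx": 0.112, "ty": -0.124, "tz": 0.09, "spin": 0}
    - {"jaw": -1, "tx": 0.112, "ty": -0.124, "tz": 0.11, "spin": 0}
    - {"jaw": -1, "tx": 0.112, "ty": -0.124, "tz": 0.11, "spin": 0}
    - {"jaw": -1, "tx": 0.112, "ty": -0.124, "tz": 0.11, "spin": 0}
    - {"jaw": -1, "tx": 0.112, "ty": -0.124, "tz": 0.11, "spin": 0}

```text
t: 2.65
eef_pos: [0.6251, 0.2997, 0.0838]
ee_rot: [0.0, 0.985, 0.171, -0.003]
contact_force: [0.9, -1.1, 1.1]
grip_width: 0.0856
grip_force: 0.0
```

```bash
python3 - <<'E'
from h import *
go(.6275,.300,.014)
E
```

```text
at [0.6251 0.2997 0.0838] tool x [ 0.942  0.336 -0.005] z [-0.005 -0.002 -1.   ] shift mm [ 2.7  0.5 69.7] F [ 0.9 -1.1  1.1]
```

play_rows:
  commands:
    - {"jaw": -1, "tx": 0.002, "ty": 0, "tz": 0.03, "spin": 0}
    - {"jaw": -1, "tx": 0.002, "ty": 0, "tz": 0.05, "spin": 0}
    - {"jaw": -1, "tx": 0.002, "ty": 0, "tz": 0.06, "spin": 0}
    - {"jaw": -1, "tx": 0.002, "ty": 0, "tz": 0.067, "spin": 0}
    - {"jaw": -1, "tx": 0.002, "ty": 0, "tz": 0.067, "spin": 0}
    - {"jaw": 0, "tx": 0.002, "ty": 0, "tz": 0.067, "spin": 0}
    - {"jaw": 0.5, "tx": 0.002, "ty": 0, "tz": 0.067, "spin": 0}
    - {"jaw": 1, "tx": 0.002, "ty": 0, "tz": 0.067, "spin": 0}
    - {"jaw": 1, "tx": 0.002, "ty": 0, "tz": 0.067, "spin": 0}
    - {"jaw": 1, "tx": 0.002, "ty": 0, "tz": 0.067, "spin": 0}
  squeeze: 60

```text
t: 3.48
eef_pos: [0.6293, 0.3007, 0.022]
ee_rot: [-0.0, 0.986, 0.17, 0.001]
contact_force: [-1.5, -1.1, 6.4]
grip_width: 0.0352
grip_force: 59.1
```

play_rows:
  commands:
    - {"jaw": 1, "tx": 0, "ty": 0, "tz": 0, "spin": 0}
    - {"jaw": 1, "tx": 0, "ty": 0, "tz": 0, "spin": 0}
    - {"jaw": 1, "tx": 0, "ty": 0, "tz": 0, "spin": 0}

```text
t: 3.73
eef_pos: [0.6293, 0.3007, 0.0221]
ee_rot: [-0.0, 0.986, 0.17, 0.001]
contact_force: [-1.7, -1.0, 5.5]
grip_width: 0.0353
grip_force: 59.1
```

play_rows:
  commands:
    - {"jaw": 1, "tx": 0, "ty": 0, "tz": -0.01, "spin": 0}
    - {"jaw": 1, "tx": 0, "ty": 0, "tz": -0.03, "spin": 0}
    - {"jaw": 1, "tx": 0, "ty": 0, "tz": -0.05, "spin": 0}
    - {"jaw": 1, "tx": 0, "ty": 0, "tz": -0.08, "spin": 0}
    - {"jaw": 1, "tx": 0, "ty": 0, "tz": -0.1, "spin": 0}
    - {"jaw": 1, "tx": 0, "ty": 0, "tz": -0.1, "spin": 0}
    - {"jaw": 1, "tx": 0, "ty": 0, "tz": -0.1, "spin": 0}

```text
t: 4.32
eef_pos: [0.629, 0.3001, 0.1208]
ee_rot: [-0.0, 0.986, 0.17, 0.001]
contact_force: [-0.5, 0.4, -3.8]
grip_width: 0.0351
grip_force: 60.4
```

```bash
python3 - <<'E'
from h import *
d=shot('side');im=cv2.cvtColor(d['color'],cv2.COLOR_RGB2BGR)[160:320,110:310]
cv2.imwrite('pics/c2.png',cv2.resize(im,None,fx=3.5,fy=3.5,interpolation=cv2.INTER_CUBIC))
go(.448,.1363,.13)
E
```

```text
at [0.6279 0.2993 0.1189] tool x [ 0.942  0.334 -0.002] z [-0.001 -0.001 -1.   ] shift mm [-224.    93.4  -10.6] F [-0.7 -0.2 -4.1]
```

View pics/c2.png

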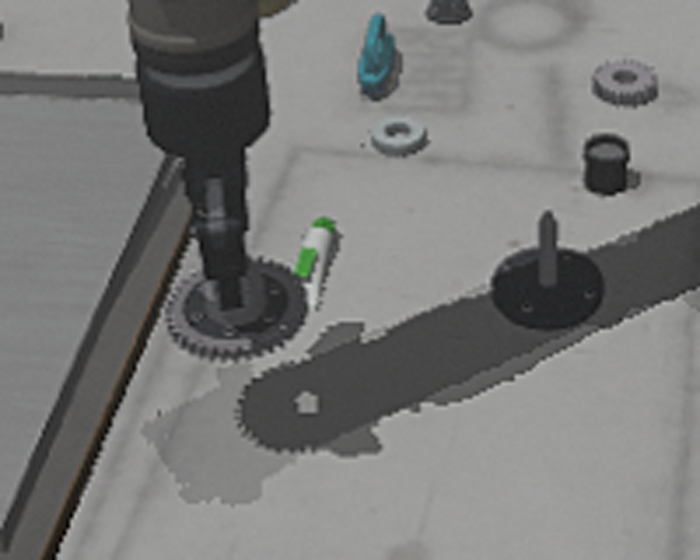

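play_rows:
  commands:
    - {"jaw": 1, "tx": -0.02, "ty": 0.009, "tz": -0.008, "spin": 0}
    - {"jaw": 1, "tx": -0.05, "ty": 0.021, "tz": -0.008, "spin": 0}
    - {"jaw": 1, "tx": -0.085, "ty": 0.036, "tz": -0.008, "spin": 0}
    - {"jaw": 1, "tx": -0.12, "ty": 0.051, "tz": -0.008, "spin": 0}
    - {"jaw": 1, "tx": -0.155, "ty": 0.065, "tz": -0.008, "spin": 0}
    - {"jaw": 1, "tx": -0.185, "ty": 0.078, "tz": -0.008, "spin": 0}
    - {"jaw": 1, "tx": -0.21, "ty": 0.089, "tz": -0.008, "spin": 0}
    - {"jaw": 1, "tx": -0.222, "ty": 0.094, "tz": -0.008, "spin": 0}
    - {"jaw": 1, "tx": -0.222, "ty": 0.094, "tz": -0.008, "spin": 0}
    - {"jaw": 1, "tx": -0.222, "ty": 0.094, "tz": -0.008, "spin": 0}

```text
t: 5.2
eef_pos: [0.4495, 0.136, 0.1266]
ee_rot: [0.0, 0.986, 0.169, -0.001]
contact_force: [0.3, 0.9, -2.6]
grip_width: 0.0355
grip_force: 60.7
```

```bash
python3 - <<'E'
from h import *
for n in('side','top'):
    d=shot(n);im=cv2.cvtColor(d['color'],cv2.COLOR_RGB2BGR)
    a=im[170:270,220:320] if n=='side' else im[180:280,155:255]
    cv2.imwrite('pics/%s3.png'%n,a)
cv2.imwrite('pics/c3.png',cv2.resize(np.hstack([cv2.imread('pics/side3.png'),cv2.imread('pics/top3.png')]),None,fx=4,fy=4,interpolation=cv2.INTER_CUBIC))
go(.4495,.137,.10)
E
```

```text
at [0.4511 0.1378 0.1274] tool x [ 0.942  0.335 -0.   ] z [-0.     0.001 -1.   ] shift mm [-1.8  0.2 27.4] F [ 0.3  0.  -3. ]
```

View pics/c3.png

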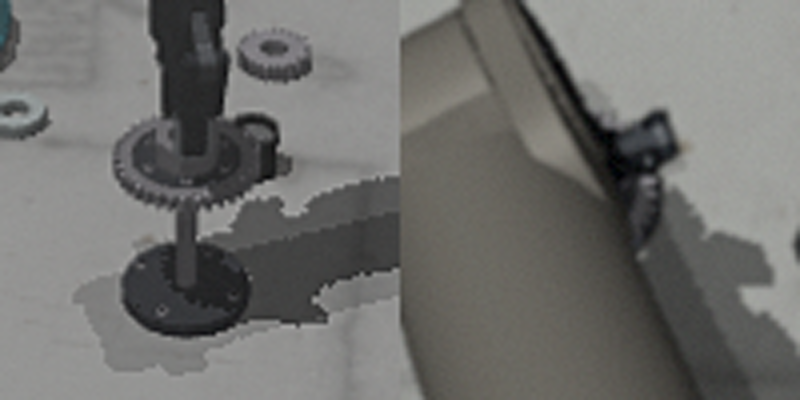

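play_rows:
  commands:
    - {"jaw": 1, "tx": -0.001, "ty": 0, "tz": 0.02, "spin": 0}
    - {"jaw": 1, "tx": -0.001, "ty": 0, "tz": 0.03, "spin": 0}
    - {"jaw": 1, "tx": -0.001, "ty": 0, "tz": 0.04, "spin": 0}
    - {"jaw": 1, "tx": -0.001, "ty": 0, "tz": 0.05, "spin": 0}
    - {"jaw": 1, "tx": -0.001, "ty": 0, "tz": 0.05, "spin": 0}

```text
t: 5.72
eef_pos: [0.4484, 0.1366, 0.0758]
ee_rot: [-0.0, 0.985, 0.17, -0.002]
contact_force: [0.1, 0.9, -3.3]
grip_width: 0.0353
grip_force: 60.7
```

play_rows:
  commands:
    - {"jaw": 1, "tx": 0, "ty": 0, "tz": 0.012, "spin": 0}
    - {"jaw": 1, "tx": 0, "ty": 0, "tz": 0.024, "spin": 0}
    - {"jaw": 1, "tx": 0, "ty": 0, "tz": 0.034, "spin": 0}
    - {"jaw": 1, "tx": 0, "ty": 0, "tz": 0.039, "spin": 0}
    - {"jaw": 1, "tx": 0, "ty": 0, "tz": 0.042, "spin": 0}
    - {"jaw": 1, "tx": 0, "ty": 0, "tz": 0.042, "spin": 0}

```text
t: 6.22
eef_pos: [0.4497, 0.1368, 0.0356]
ee_rot: [0.0, 0.985, 0.17, -0.0]
contact_force: [-0.3, -0.6, -2.8]
grip_width: 0.0347
grip_force: 60.7
```

play_rows:
  commands:
    - {"jaw": 1, "tx": 0, "ty": 0, "tz": 0.002, "spin": 0}
    - {"jaw": 1, "tx": 0, "ty": 0, "tz": 0.002, "spin": 0}
    - {"jaw": 1, "tx": 0, "ty": 0, "tz": 0.003, "spin": 0}
    - {"jaw": 1, "tx": 0, "ty": 0, "tz": 0.003, "spin": 0}

```text
t: 6.55
eef_pos: [0.4505, 0.1369, 0.034]
ee_rot: [0.0, 0.986, 0.169, 0.001]
contact_force: [-1.6, -1.0, 3.5]
grip_width: 0.0354
grip_force: 62.0
```

Seated (the force sign changed to +3.5 N). I'll release and rise, with the fingers clearing the post.

play_rows:
  commands:
    - {"jaw": 0.5, "tx": 0, "ty": 0, "tz": 0, "spin": 0}
    - {"jaw": -1, "tx": 0, "ty": 0, "tz": -0.002, "spin": 0}
    - {"jaw": -1, "tx": 0, "ty": 0, "tz": -0.004, "spin": 0}
    - {"jaw": -1, "tx": 0, "ty": 0, "tz": -0.01, "spin": 0}
    - {"jaw": -1, "tx": 0, "ty": 0, "tz": -0.04, "spin": 0}
    - {"jaw": -1, "tx": 0, "ty": 0, "tz": -0.075, "spin": 0}
    - {"jaw": -1, "tx": 0, "ty": 0, "tz": -0.11, "spin": 0}
    - {"jaw": -1, "tx": 0, "ty": 0, "tz": -0.11, "spin": 0}

```text
t: 7.22
eef_pos: [0.4546, 0.1389, 0.1497]
ee_rot: [-0.0, 0.985, 0.17, 0.007]
contact_force: [0.7, 1.0, 0.8]
grip_width: 0.0855
grip_force: 0.0
```

```bash
python3 - <<'E'
from h import *
go(.602,-.0353,.10)
E
```

```text
at [0.4546 0.1389 0.1497] tool x [0.942 0.334 0.013] z [ 0.013  0.003 -1.   ] shift mm [ 79.9 213.4  51.1] F [0.7 1.  0.8]
```

```bash
python3 - <<'E'
from h import *
d=shot('top');e=shot('side')
print(read_state()['q'].round(2))
print('spacer',tri(d,(274.7,170.5),e,(223.9,196.6)),onz(e,223.9,196.6,.012),onz(d,274.7,170.5,.012))
print('small',onz(d,316.2,243,.014),onz(e,150+555/4-.4,150+128/4-.4,.014))
print('collar',onz(d,115+727/3-.3,130+129/3-.3,.02))
E
```

```text
[ 0.13  0.2  -0.58  2.04  0.14  0.93 -1.75]
spacer (array([ 0.60065337, -0.03689773,  0.01022654]), np.float64(0.0004958116197444479)) [ 0.6002695  -0.03449646  0.012     ] [ 0.60007352 -0.03685335  0.012     ]
small [ 0.41977903 -0.14252328  0.014     ] [ 0.42004452 -0.14040212  0.014     ]
collar [ 0.59768782 -0.24370694  0.02      ]
```

play_rows:
  commands:
    - {"jaw": -1, "tx": 0.013, "ty": 0.035, "tz": 0, "spin": -7}
    - {"jaw": -1, "tx": 0.026, "ty": 0.07, "tz": 0, "spin": -14}
    - {"jaw": -1, "tx": 0.04, "ty": 0.107, "tz": 0, "spin": -21}
    - {"jaw": -1, "tx": 0.053, "ty": 0.142, "tz": 0, "spin": -28}
    - {"jaw": -1, "tx": 0.066, "ty": 0.178, "tz": 0, "spin": -35}
    - {"jaw": -1, "tx": 0.079, "ty": 0.213, "tz": 0, "spin": -42}
    - {"jaw": -1, "tx": 0.079, "ty": 0.213, "tz": 0.02, "spin": -49}
    - {"jaw": -1, "tx": 0.079, "ty": 0.213, "tz": 0.04, "spin": -56}
    - {"jaw": -1, "tx": 0.079, "ty": 0.213, "tz": 0.05, "spin": -63}
    - {"jaw": -1, "tx": 0.079, "ty": 0.213, "tz": 0.05, "spin": -70}

```text
t: 8.15
eef_pos: [0.5922, -0.0379, 0.0884]
ee_rot: [-0.003, 0.708, 0.706, -0.003]
contact_force: [0.3, -0.9, -0.9]
grip_width: 0.0854
grip_force: 0.0
```

play_rows:
  commands:
    - {"jaw": -1, "tx": 0, "ty": 0, "tz": 0, "spin": 0}
    - {"jaw": -1, "tx": 0, "ty": 0, "tz": 0, "spin": 0}

```text
t: 8.32
eef_pos: [0.5948, -0.0375, 0.0917]
ee_rot: [-0.001, 0.711, 0.703, -0.001]
contact_force: [0.2, 0.2, 1.1]
grip_width: 0.0856
grip_force: 0.0
```

```bash
python3 - <<'E'
from h import *
go(.601,-.0355,.005); print(read_state()['q'].round(2))
E
```

```text
at [ 0.5948 -0.0375  0.0917] tool x [0.011 1.    0.001] z [-0.002  0.001 -1.   ] shift mm [ 2.   6.4 86.7] F [0.2 0.2 1.1]
[ 0.49  0.51 -0.65  1.79  0.37  0.96 -0.33]
```

play_rows:
  commands:
    - {"jaw": -1, "tx": 0.002, "ty": 0.006, "tz": 0.03, "spin": 0}
    - {"jaw": -1, "tx": 0.002, "ty": 0.006, "tz": 0.05, "spin": 0}
    - {"jaw": -1, "tx": 0.002, "ty": 0.006, "tz": 0.065, "spin": 0}
    - {"jaw": -1, "tx": 0.002, "ty": 0.006, "tz": 0.075, "spin": 0}
    - {"jaw": -1, "tx": 0.002, "ty": 0.006, "tz": 0.08, "spin": 0}
    - {"jaw": -1, "tx": 0.002, "ty": 0.006, "tz": 0.08, "spin": 0}
    - {"jaw": -1, "tx": 0.002, "ty": 0.006, "tz": 0.08, "spin": 0}

```text
t: 8.9
eef_pos: [0.6021, -0.0355, 0.0136]
ee_rot: [0.0, 0.71, 0.704, 0.0]
contact_force: [0.7, -0.2, 0.2]
grip_width: 0.0857
grip_force: 0.0
```

play_rows:
  commands:
    - {"jaw": -1, "tx": 0, "ty": 0, "tz": 0.008, "spin": 0}
    - {"jaw": 0, "tx": 0, "ty": 0, "tz": 0.008, "spin": 0}
    - {"jaw": 0.5, "tx": 0, "ty": 0, "tz": 0.008, "spin": 0}
    - {"jaw": 1, "tx": 0, "ty": 0, "tz": 0.008, "spin": 0}
    - {"jaw": 1, "tx": 0, "ty": 0, "tz": 0.008, "spin": 0}
    - {"jaw": 1, "tx": 0, "ty": 0, "tz": 0.008, "spin": 0}
    - {"jaw": 1, "tx": 0, "ty": 0, "tz": 0.008, "spin": 0}
    - {"jaw": 1, "tx": 0, "ty": 0, "tz": 0.008, "spin": 0}
  squeeze: 40

```text
t: 9.57
eef_pos: [0.6019, -0.0357, 0.0059]
ee_rot: [0.0, 0.71, 0.704, 0.0]
contact_force: [-1.9, -0.0, 5.9]
grip_width: 0.0434
grip_force: 40.0
```

play_rows:
  commands:
    - {"jaw": 1, "tx": 0, "ty": 0, "tz": -0.01, "spin": 0}
    - {"jaw": 1, "tx": 0, "ty": 0, "tz": -0.04, "spin": 0}
    - {"jaw": 1, "tx": 0, "ty": 0, "tz": -0.08, "spin": 0}
    - {"jaw": 1, "tx": 0.02, "ty": -0.018, "tz": -0.11, "spin": 0}
    - {"jaw": 1, "tx": 0.045, "ty": -0.04, "tz": -0.12, "spin": 0}
    - {"jaw": 1, "tx": 0.07, "ty": -0.063, "tz": -0.12, "spin": 0}
    - {"jaw": 1, "tx": 0.1, "ty": -0.09, "tz": -0.12, "spin": 0}
    - {"jaw": 1, "tx": 0.13, "ty": -0.116, "tz": -0.12, "spin": 0}
    - {"jaw": 1, "tx": 0.155, "ty": -0.138, "tz": -0.12, "spin": 0}
    - {"jaw": 1, "tx": 0.17, "ty": -0.15, "tz": -0.12, "spin": 0}

```text
t: 10.4
eef_pos: [0.4498, 0.1387, 0.1255]
ee_rot: [-0.0, 0.708, 0.706, -0.0]
contact_force: [0.2, 0.6, -0.6]
grip_width: 0.0433
grip_force: 40.9
```

play_rows:
  commands:
    - {"jaw": 1, "tx": 0, "ty": 0, "tz": 0, "spin": 0}
    - {"jaw": 1, "tx": 0, "ty": 0, "tz": 0, "spin": 0}

```text
t: 10.57
eef_pos: [0.4526, 0.1364, 0.1255]
ee_rot: [0.001, 0.709, 0.705, 0.0]
contact_force: [0.2, -0.8, -0.8]
grip_width: 0.043
grip_force: 40.9
```

```bash
python3 - <<'E'
from h import *
d=shot('side');im=cv2.cvtColor(d['color'],cv2.COLOR_RGB2BGR)[170:270,220:320]
cv2.imwrite('pics/c4.png',cv2.resize(im,None,fx=5,fy=5,interpolation=cv2.INTER_CUBIC))
go(.448,.1363,.044)
E
```

```text
at [0.4534 0.1353 0.1254] tool x [ 0.008  1.    -0.001] z [ 0.001 -0.001 -1.   ] shift mm [ 1.  -5.5 81.4] F [ 0.7 -0.2 -0.5]
```

View pics/c4.png

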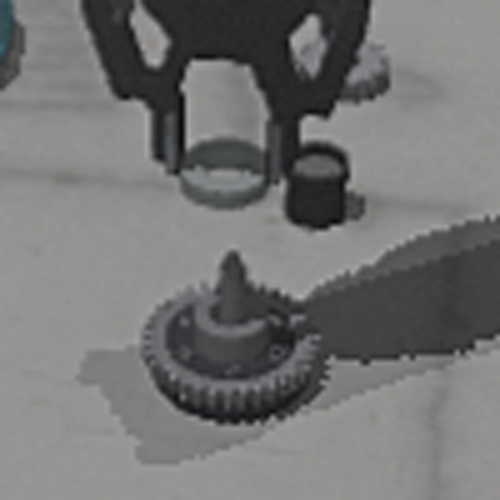

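play_rows:
  commands:
    - {"jaw": 1, "tx": 0.001, "ty": -0.005, "tz": 0.01, "spin": 0}
    - {"jaw": 1, "tx": 0.001, "ty": -0.005, "tz": 0.03, "spin": 0}
    - {"jaw": 1, "tx": 0.001, "ty": -0.005, "tz": 0.042, "spin": 0}
    - {"jaw": 1, "tx": 0.001, "ty": -0.005, "tz": 0.054, "spin": 0}
    - {"jaw": 1, "tx": 0.001, "ty": -0.005, "tz": 0.064, "spin": 0}
    - {"jaw": 1, "tx": 0.001, "ty": -0.005, "tz": 0.074, "spin": 0}
    - {"jaw": 1, "tx": 0.001, "ty": -0.005, "tz": 0.078, "spin": 0}
    - {"jaw": 1, "tx": 0.001, "ty": -0.005, "tz": 0.078, "spin": 0}

```text
t: 11.28
eef_pos: [0.4473, 0.1364, 0.0459]
ee_rot: [-0.001, 0.71, 0.704, -0.001]
contact_force: [0.3, 0.0, -0.7]
grip_width: 0.0425
grip_force: 40.9
```

play_rows:
  commands:
    - {"jaw": 1, "tx": 0, "ty": 0, "tz": 0.002, "spin": 0}
    - {"jaw": 1, "tx": 0, "ty": 0, "tz": 0.003, "spin": 0}
    - {"jaw": 1, "tx": 0, "ty": 0, "tz": 0.003, "spin": 0}

```text
t: 11.53
eef_pos: [0.4483, 0.1368, 0.0443]
ee_rot: [0.0, 0.71, 0.704, 0.0]
contact_force: [0.8, 0.1, -0.7]
grip_width: 0.0432
grip_force: 40.9
```

play_rows:
  commands:
    - {"jaw": 1, "tx": 0, "ty": 0, "tz": 0.001, "spin": 0}
    - {"jaw": 1, "tx": 0, "ty": 0, "tz": 0.002, "spin": 0}
    - {"jaw": 1, "tx": 0, "ty": 0, "tz": 0.002, "spin": 0}

```text
t: 11.78
eef_pos: [0.4485, 0.1368, 0.0437]
ee_rot: [0.001, 0.71, 0.704, -0.0]
contact_force: [-3.4, -2.7, 14.0]
grip_width: 0.0429
grip_force: 42.7
```

Seated (14 N up). Release and go to the small gear.

play_rows:
  commands:
    - {"jaw": 0.4, "tx": 0, "ty": 0, "tz": -0.001, "spin": 0}
    - {"jaw": -1, "tx": 0, "ty": 0, "tz": -0.002, "spin": 0}
    - {"jaw": -1, "tx": 0, "ty": 0, "tz": -0.002, "spin": 0}
    - {"jaw": -1, "tx": 0, "ty": 0, "tz": -0.01, "spin": 0}
    - {"jaw": -1, "tx": 0, "ty": 0, "tz": -0.04, "spin": 0}
    - {"jaw": -1, "tx": 0, "ty": 0, "tz": -0.08, "spin": 0}
    - {"jaw": -1, "tx": 0, "ty": 0, "tz": -0.1, "spin": 0}
    - {"jaw": -1, "tx": 0, "ty": 0, "tz": -0.1, "spin": 0}

```text
t: 12.45
eef_pos: [0.4514, 0.1382, 0.1468]
ee_rot: [0.003, 0.71, 0.704, 0.004]
contact_force: [0.8, -0.2, -0.6]
grip_width: 0.0855
grip_force: 0.0
```

```bash
python3 - <<'E'
from h import *
go(.420,-.1415,.10); print(read_state()['q'].round(2))
E
```

```text
at [0.4514 0.1382 0.1468] tool x [0.008 1.    0.002] z [ 0.01   0.002 -1.   ] shift mm [-280.   -29.5   46.1] F [ 0.8 -0.2 -0.6]
[ 0.34  0.23 -0.82  2.03  0.21  0.95 -0.6 ]
```

play_rows:
  commands:
    - {"jaw": -1, "tx": -0.04, "ty": -0.004, "tz": 0, "spin": 0}
    - {"jaw": -1, "tx": -0.08, "ty": -0.008, "tz": 0, "spin": 0}
    - {"jaw": -1, "tx": -0.12, "ty": -0.012, "tz": 0, "spin": 0}
    - {"jaw": -1, "tx": -0.16, "ty": -0.016, "tz": 0, "spin": 0}
    - {"jaw": -1, "tx": -0.2, "ty": -0.02, "tz": 0, "spin": 0}
    - {"jaw": -1, "tx": -0.24, "ty": -0.025, "tz": 0.02, "spin": 0}
    - {"jaw": -1, "tx": -0.27, "ty": -0.028, "tz": 0.04, "spin": 0}
    - {"jaw": -1, "tx": -0.28, "ty": -0.028, "tz": 0.06, "spin": 0}
    - {"jaw": -1, "tx": -0.28, "ty": -0.028, "tz": 0.07, "spin": 0}
    - {"jaw": -1, "tx": -0.28, "ty": -0.028, "tz": 0.07, "spin": 0}

```text
t: 13.28
eef_pos: [0.4155, -0.1423, 0.0698]
ee_rot: [-0.003, 0.71, 0.704, -0.001]
contact_force: [-0.2, 0.2, -0.8]
grip_width: 0.0856
grip_force: 0.0
```

play_rows:
  commands:
    - {"jaw": -1, "tx": 0, "ty": 0, "tz": 0, "spin": 0}
    - {"jaw": -1, "tx": 0, "ty": 0, "tz": 0, "spin": 0}

```text
t: 13.45
eef_pos: [0.4188, -0.1415, 0.0729]
ee_rot: [0.001, 0.709, 0.705, 0.001]
contact_force: [0.4, -0.0, -0.3]
grip_width: 0.0849
grip_force: 0.0
```

```bash
python3 - <<'E'
from h import *
go(.420,-.1415,.006); print(read_state()['q'].round(2))
d=shot('side');im=cv2.cvtColor(d['color'],cv2.COLOR_RGB2BGR)[150:270,220:340]
cv2.imwrite('pics/c5.png',cv2.resize(im,None,fx=4,fy=4,interpolation=cv2.INTER_CUBIC))
E
```

```text
at [ 0.4188 -0.1415  0.0729] tool x [ 0.005  1.    -0.   ] z [ 0.002 -0.    -1.   ] shift mm [ 0.   1.1 66.9] F [ 0.4 -0.  -0.3]
[ 0.77  0.27 -0.61  2.16  0.23  0.76  0.01]
```

View pics/c5.png

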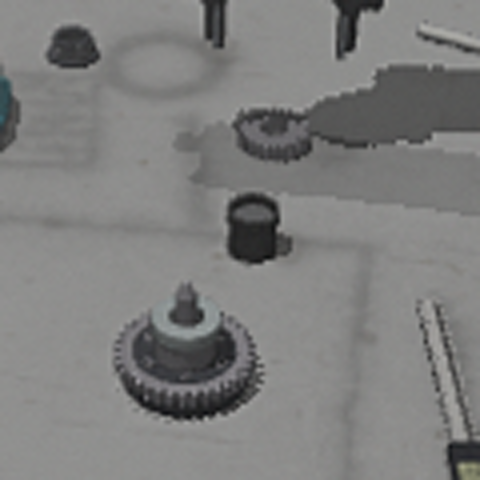

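The spacer is seated on the hub (crop 187,318), and the open fingers straddle the small gear (crop 274,133).

play_rows:
  commands:
    - {"jaw": -1, "tx": 0, "ty": 0.001, "tz": 0.03, "spin": 0}
    - {"jaw": -1, "tx": 0, "ty": 0.001, "tz": 0.048, "spin": 0}
    - {"jaw": -1, "tx": 0, "ty": 0.001, "tz": 0.06, "spin": 0}
    - {"jaw": -1, "tx": 0, "ty": 0.001, "tz": 0.066, "spin": 0}
    - {"jaw": -1, "tx": 0, "ty": 0.001, "tz": 0.066, "spin": 0}
    - {"jaw": 0, "tx": 0, "ty": 0.001, "tz": 0.066, "spin": 0}
    - {"jaw": 0.5, "tx": 0, "ty": 0.001, "tz": 0.066, "spin": 0}
    - {"jaw": 1, "tx": 0, "ty": 0.001, "tz": 0.066, "spin": 0}
    - {"jaw": 1, "tx": 0, "ty": 0.001, "tz": 0.066, "spin": 0}
    - {"jaw": 1, "tx": 0, "ty": 0.001, "tz": 0.066, "spin": 0}
  squeeze: 60

```text
t: 14.33
eef_pos: [0.42, -0.1433, 0.0079]
ee_rot: [0.001, 0.71, 0.704, 0.0]
contact_force: [-3.4, 0.9, 12.4]
grip_width: 0.0505
grip_force: 59.9
```

play_rows:
  commands:
    - {"jaw": 1, "tx": 0, "ty": 0, "tz": 0, "spin": 0}
    - {"jaw": 1, "tx": 0, "ty": 0, "tz": 0, "spin": 0}

```text
t: 14.5
eef_pos: [0.42, -0.1434, 0.0079]
ee_rot: [0.001, 0.71, 0.704, 0.0]
contact_force: [-2.3, 1.6, 13.4]
grip_width: 0.0503
grip_force: 59.9
```

play_rows:
  commands:
    - {"jaw": 1, "tx": 0, "ty": 0, "tz": -0.01, "spin": 0}
    - {"jaw": 1, "tx": 0, "ty": 0, "tz": -0.04, "spin": 0}
    - {"jaw": 1, "tx": 0, "ty": 0, "tz": -0.08, "spin": 0}
    - {"jaw": 1, "tx": 0.02, "ty": 0.002, "tz": -0.11, "spin": 0}
    - {"jaw": 1, "tx": 0.05, "ty": 0.005, "tz": -0.13, "spin": 0}
    - {"jaw": 1, "tx": 0.09, "ty": 0.009, "tz": -0.13, "spin": 0}
    - {"jaw": 1, "tx": 0.13, "ty": 0.013, "tz": -0.13, "spin": 0}
    - {"jaw": 1, "tx": 0.17, "ty": 0.017, "tz": -0.13, "spin": 0}
    - {"jaw": 1, "tx": 0.21, "ty": 0.021, "tz": -0.13, "spin": 0}
    - {"jaw": 1, "tx": 0.24, "ty": 0.024, "tz": -0.13, "spin": 0}

```text
t: 15.33
eef_pos: [0.4444, 0.1001, 0.1371]
ee_rot: [0.0, 0.709, 0.705, 0.001]
contact_force: [0.7, -0.2, -1.5]
grip_width: 0.0502
grip_force: 62.7
```

play_rows:
  commands:
    - {"jaw": 1, "tx": 0.026, "ty": 0.002, "tz": 0, "spin": 0}
    - {"jaw": 1, "tx": 0.036, "ty": 0.003, "tz": 0, "spin": 0}
    - {"jaw": 1, "tx": 0.036, "ty": 0.003, "tz": 0, "spin": 0}
    - {"jaw": 1, "tx": 0.036, "ty": 0.003, "tz": 0, "spin": 0}

```text
t: 15.67
eef_pos: [0.4475, 0.1324, 0.1362]
ee_rot: [0.0, 0.71, 0.705, -0.0]
contact_force: [-0.4, -0.9, -2.0]
grip_width: 0.05
grip_force: 62.7
```

```bash
python3 - <<'E'
from h import *
d=shot('side');im=cv2.cvtColor(d['color'],cv2.COLOR_RGB2BGR)[170:270,220:320]
cv2.imwrite('pics/c6.png',cv2.resize(im,None,fx=5,fy=5,interpolation=cv2.INTER_CUBIC))
go(.448,.1363,.058)
E
```

```text
at [0.4476 0.1313 0.136 ] tool x [ 0.009  1.    -0.002] z [-0.    -0.002 -1.   ] shift mm [ 5.1  0.4 78. ] F [ 0.7 -0.4 -1.7]
```

View pics/c6.png

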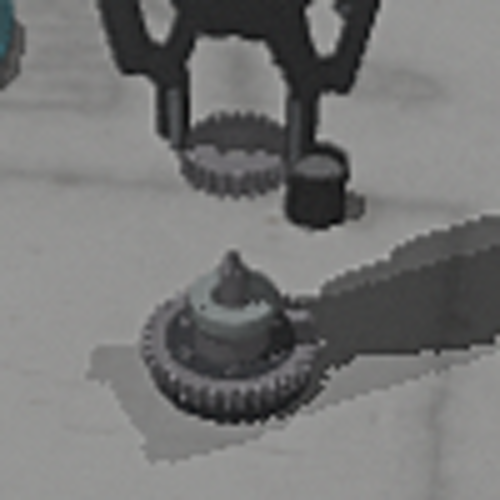

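```bash
python3 - <<'E'
from h import *
d=shot('side')
a=onz(d,220+47,192,.142); b=onz(d,220+47,209.2,.128)
print(a,b,a[1]+.028,b[1]-.028)
# reference: spacer front-bottom/back-top not needed; post tip
print(onz(d,220+233/5-.4,170+250/5-.4,.078))
E
```

```text
[0.45123941 0.10783009 0.142     ] [0.44357159 0.15991737 0.128     ] 0.1358300858075497 0.13191737364308556
[0.44859596 0.13757075 0.078     ]
```

play_rows:
  commands:
    - {"jaw": 1, "tx": 0.003, "ty": 0.001, "tz": 0.01, "spin": 0}
    - {"jaw": 1, "tx": 0.003, "ty": 0.001, "tz": 0.03, "spin": 0}
    - {"jaw": 1, "tx": 0.003, "ty": 0.001, "tz": 0.045, "spin": 0}
    - {"jaw": 1, "tx": 0.003, "ty": 0.001, "tz": 0.055, "spin": 0}
    - {"jaw": 1, "tx": 0.003, "ty": 0.001, "tz": 0.065, "spin": 0}
    - {"jaw": 1, "tx": 0.003, "ty": 0.001, "tz": 0.072, "spin": 0}
    - {"jaw": 1, "tx": 0.003, "ty": 0.001, "tz": 0.075, "spin": 0}
    - {"jaw": 1, "tx": 0.003, "ty": 0.001, "tz": 0.075, "spin": 0}

```text
t: 16.43
eef_pos: [0.4487, 0.1354, 0.0604]
ee_rot: [-0.0, 0.71, 0.704, -0.0]
contact_force: [-0.6, 0.0, -1.5]
grip_width: 0.0496
grip_force: 62.7
```

play_rows:
  commands:
    - {"jaw": 1, "tx": 0, "ty": 0, "tz": 0.001, "spin": 0}
    - {"jaw": 1, "tx": 0, "ty": 0, "tz": 0.002, "spin": 0}
    - {"jaw": 1, "tx": 0, "ty": 0, "tz": 0.002, "spin": 0}

```text
t: 16.68
eef_pos: [0.4494, 0.1357, 0.0593]
ee_rot: [0.0, 0.71, 0.704, 0.0]
contact_force: [-0.3, 0.0, -1.8]
grip_width: 0.0502
grip_force: 62.7
```

play_rows:
  commands:
    - {"jaw": 1, "tx": 0, "ty": 0, "tz": 0.001, "spin": 0}
    - {"jaw": 1, "tx": 0, "ty": 0, "tz": 0.002, "spin": 0}
    - {"jaw": 1, "tx": 0, "ty": 0, "tz": 0.002, "spin": 0}

```text
t: 16.93
eef_pos: [0.4495, 0.1358, 0.0581]
ee_rot: [0.001, 0.71, 0.704, 0.0]
contact_force: [-1.4, -1.6, 7.9]
grip_width: 0.05
grip_force: 64.9
```

Seated. Release, rise, then go to the collar.

play_rows:
  commands:
    - {"jaw": 0.3, "tx": 0, "ty": 0, "tz": -0.001, "spin": 0}
    - {"jaw": -1, "tx": 0, "ty": 0, "tz": -0.001, "spin": 0}
    - {"jaw": -1, "tx": 0, "ty": 0, "tz": -0.002, "spin": 0}
    - {"jaw": -1, "tx": 0, "ty": 0, "tz": -0.01, "spin": 0}
    - {"jaw": -1, "tx": 0, "ty": 0, "tz": -0.04, "spin": 0}
    - {"jaw": -1, "tx": 0, "ty": 0, "tz": -0.075, "spin": 0}
    - {"jaw": -1, "tx": 0, "ty": 0, "tz": -0.09, "spin": 0}
    - {"jaw": -1, "tx": 0, "ty": 0, "tz": -0.09, "spin": 0}
    - {"jaw": -1, "tx": 0, "ty": 0, "tz": -0.09, "spin": 0}

```text
t: 17.68
eef_pos: [0.4497, 0.1357, 0.148]
ee_rot: [0.001, 0.71, 0.704, 0.001]
contact_force: [-0.4, -0.4, 0.0]
grip_width: 0.0851
grip_force: 0.0
```

```bash
python3 - <<'E'
from h import *
go(.5985,-.245,.08)
E
```

```text
at [0.4497 0.1357 0.148 ] tool x [ 0.009  1.    -0.   ] z [ 0.003 -0.    -1.   ] shift mm [-379.4  151.9   68.5] F [-0.4 -0.4  0. ]
```

play_rows:
  commands:
    - {"jaw": -1, "tx": -0.38, "ty": 0.152, "tz": 0, "spin": 0}
    - {"jaw": -1, "tx": -0.38, "ty": 0.152, "tz": 0, "spin": 0}
    - {"jaw": -1, "tx": -0.38, "ty": 0.152, "tz": 0, "spin": 0}
    - {"jaw": -1, "tx": -0.38, "ty": 0.152, "tz": 0, "spin": 0}
    - {"jaw": -1, "tx": -0.38, "ty": 0.152, "tz": 0, "spin": 0}
    - {"jaw": -1, "tx": -0.38, "ty": 0.152, "tz": 0, "spin": 0}
    - {"jaw": -1, "tx": -0.38, "ty": 0.152, "tz": 0, "spin": 0}
    - {"jaw": -1, "tx": -0.38, "ty": 0.152, "tz": 0, "spin": 0}
    - {"jaw": -1, "tx": -0.38, "ty": 0.152, "tz": 0, "spin": 0}
    - {"jaw": -1, "tx": -0.38, "ty": 0.152, "tz": 0, "spin": 0}

```text
t: 18.52
eef_pos: [0.597, -0.2491, 0.1447]
ee_rot: [-0.001, 0.711, 0.703, -0.001]
contact_force: [-0.3, 0.3, -0.1]
grip_width: 0.0853
grip_force: 0.0
```

play_rows:
  commands:
    - {"jaw": -1, "tx": 0, "ty": 0, "tz": 0, "spin": 0}
    - {"jaw": -1, "tx": 0, "ty": 0, "tz": 0.03, "spin": 0}
    - {"jaw": -1, "tx": 0, "ty": 0, "tz": 0.06, "spin": 0}
    - {"jaw": -1, "tx": 0, "ty": 0, "tz": 0.08, "spin": 0}
    - {"jaw": -1, "tx": 0, "ty": 0, "tz": 0.08, "spin": 0}
    - {"jaw": -1, "tx": 0, "ty": 0, "tz": 0.08, "spin": 0}

```text
t: 19.02
eef_pos: [0.5962, -0.2447, 0.0648]
ee_rot: [-0.002, 0.71, 0.704, -0.001]
contact_force: [0.4, 0.2, 0.9]
grip_width: 0.0856
grip_force: 0.0
```

```bash
python3 - <<'E'
from h import *
go(.5985,-.245,.009)
a=shot('top')['color'];b=shot('side')['color']
im=np.hstack([a[130:230,300:400],b[110:210,190:290]])[:,:,::-1]
cv2.imwrite('pics/c7.png',cv2.resize(im,None,fx=4,fy=4,interpolation=cv2.INTER_CUBIC))
E
```

```text
at [ 0.5962 -0.2447  0.0648] tool x [0.008 1.    0.002] z [-0.004  0.002 -1.   ] shift mm [-0.4  2.6 55.8] F [0.4 0.2 0.9]
```

View pics/c7.png

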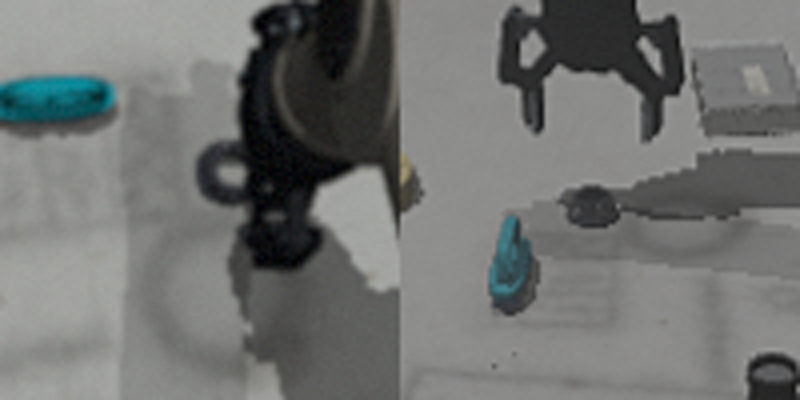

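play_rows:
  commands:
    - {"jaw": -1, "tx": 0, "ty": 0.001, "tz": 0.025, "spin": 0}
    - {"jaw": -1, "tx": 0, "ty": 0.001, "tz": 0.042, "spin": 0}
    - {"jaw": -1, "tx": 0, "ty": 0.001, "tz": 0.052, "spin": 0}
    - {"jaw": -1, "tx": 0, "ty": 0.001, "tz": 0.056, "spin": 0}
    - {"jaw": -1, "tx": 0, "ty": 0.001, "tz": 0.056, "spin": 0}
    - {"jaw": 0, "tx": 0, "ty": 0.001, "tz": 0.056, "spin": 0}
    - {"jaw": 0.5, "tx": 0, "ty": 0.001, "tz": 0.056, "spin": 0}
    - {"jaw": 1, "tx": 0, "ty": 0.001, "tz": 0.056, "spin": 0}
    - {"jaw": 1, "tx": 0, "ty": 0.001, "tz": 0.056, "spin": 0}
    - {"jaw": 1, "tx": 0, "ty": 0.001, "tz": 0.056, "spin": 0}
  squeeze: 40

```text
t: 19.95
eef_pos: [0.5996, -0.2458, 0.0123]
ee_rot: [0.001, 0.71, 0.704, 0.0]
contact_force: [-1.2, 0.4, 2.4]
grip_width: 0.0316
grip_force: 39.3
```

play_rows:
  commands:
    - {"jaw": 1, "tx": 0, "ty": 0, "tz": 0, "spin": 0}
    - {"jaw": 1, "tx": 0, "ty": 0, "tz": 0, "spin": 0}

```text
t: 20.12
eef_pos: [0.5996, -0.2458, 0.0123]
ee_rot: [0.001, 0.71, 0.704, 0.0]
contact_force: [-2.1, -0.0, 6.1]
grip_width: 0.0317
grip_force: 39.2
```

play_rows:
  commands:
    - {"jaw": 1, "tx": 0, "ty": 0, "tz": -0.01, "spin": 0}
    - {"jaw": 1, "tx": 0, "ty": 0, "tz": -0.04, "spin": 0}
    - {"jaw": 1, "tx": 0, "ty": 0, "tz": -0.08, "spin": 0}
    - {"jaw": 1, "tx": 0.01, "ty": -0.004, "tz": -0.115, "spin": 0}
    - {"jaw": 1, "tx": 0.035, "ty": -0.014, "tz": -0.14, "spin": 0}
    - {"jaw": 1, "tx": 0.07, "ty": -0.029, "tz": -0.14, "spin": 0}
    - {"jaw": 1, "tx": 0.106, "ty": -0.043, "tz": -0.14, "spin": 0}
    - {"jaw": 1, "tx": 0.142, "ty": -0.058, "tz": -0.14, "spin": 0}
    - {"jaw": 1, "tx": 0.178, "ty": -0.073, "tz": -0.14, "spin": 0}
    - {"jaw": 1, "tx": 0.214, "ty": -0.087, "tz": -0.14, "spin": 0}

```text
t: 20.95
eef_pos: [0.5122, -0.0294, 0.1513]
ee_rot: [0.0, 0.71, 0.704, -0.0]
contact_force: [0.4, 1.3, -1.0]
grip_width: 0.0316
grip_force: 39.9
```

play_rows:
  commands:
    - {"jaw": 1, "tx": 0.036, "ty": -0.015, "tz": 0, "spin": 0}
    - {"jaw": 1, "tx": 0.072, "ty": -0.029, "tz": 0, "spin": 0}
    - {"jaw": 1, "tx": 0.108, "ty": -0.044, "tz": 0, "spin": 0}
    - {"jaw": 1, "tx": 0.14, "ty": -0.057, "tz": 0, "spin": 0}
    - {"jaw": 1, "tx": 0.16, "ty": -0.065, "tz": 0, "spin": 0}
    - {"jaw": 1, "tx": 0.166, "ty": -0.068, "tz": 0, "spin": 0}
    - {"jaw": 1, "tx": 0.166, "ty": -0.068, "tz": 0, "spin": 0}
    - {"jaw": 1, "tx": 0.166, "ty": -0.068, "tz": 0, "spin": 0}

```text
t: 21.62
eef_pos: [0.4472, 0.1347, 0.151]
ee_rot: [0.001, 0.71, 0.704, -0.0]
contact_force: [-0.2, -1.0, -0.4]
grip_width: 0.0316
grip_force: 39.9
```

```bash
python3 - <<'E'
from h import *
d=shot('side');im=cv2.cvtColor(d['color'],cv2.COLOR_RGB2BGR)[170:270,220:320]
cv2.imwrite('pics/c8.png',cv2.resize(im,None,fx=5,fy=5,interpolation=cv2.INTER_CUBIC))
go(.448,.1355,.0763)
E
```

```text
at [0.4475 0.134  0.1509] tool x [ 0.01   1.    -0.001] z [ 0.    -0.001 -1.   ] shift mm [ 1.6  0.5 74.6] F [-0.  -0.6 -0.9]
```

View pics/c8.png

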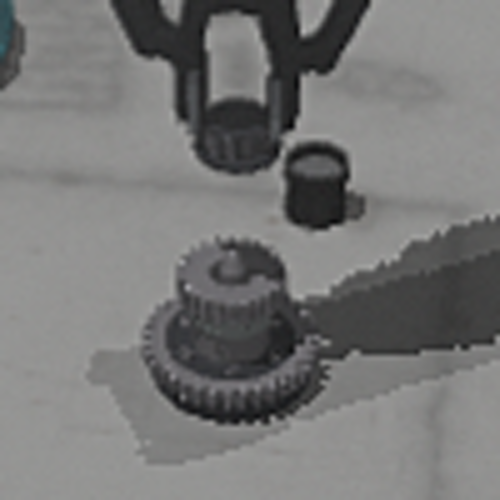

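The small gear is seated on the stack (crop 230,268). The collar is upright in the fingers above the post (crop 237,135).

play_rows:
  commands:
    - {"jaw": 1, "tx": 0.001, "ty": 0.001, "tz": 0.015, "spin": 0}
    - {"jaw": 1, "tx": 0.001, "ty": 0.001, "tz": 0.035, "spin": 0}
    - {"jaw": 1, "tx": 0.001, "ty": 0.001, "tz": 0.05, "spin": 0}
    - {"jaw": 1, "tx": 0.001, "ty": 0.001, "tz": 0.06, "spin": 0}
    - {"jaw": 1, "tx": 0.001, "ty": 0.001, "tz": 0.068, "spin": 0}
    - {"jaw": 1, "tx": 0.001, "ty": 0.001, "tz": 0.072, "spin": 0}
    - {"jaw": 1, "tx": 0.001, "ty": 0.001, "tz": 0.072, "spin": 0}

```text
t: 22.25
eef_pos: [0.4479, 0.136, 0.0784]
ee_rot: [-0.0, 0.71, 0.704, -0.001]
contact_force: [-0.3, -0.3, -1.8]
grip_width: 0.0318
grip_force: 39.9
```

play_rows:
  commands:
    - {"jaw": 1, "tx": 0, "ty": 0, "tz": 0.001, "spin": 0}
    - {"jaw": 1, "tx": 0, "ty": 0, "tz": 0.002, "spin": 0}
    - {"jaw": 1, "tx": 0, "ty": 0, "tz": 0.002, "spin": 0}

```text
t: 22.5
eef_pos: [0.4484, 0.1367, 0.0774]
ee_rot: [0.0, 0.71, 0.704, 0.0]
contact_force: [-0.7, -0.3, -1.1]
grip_width: 0.0318
grip_force: 39.9
```

play_rows:
  commands:
    - {"jaw": 1, "tx": 0, "ty": 0, "tz": 0.001, "spin": 0}
    - {"jaw": 1, "tx": 0, "ty": 0, "tz": 0.002, "spin": 0}
    - {"jaw": 1, "tx": 0, "ty": 0, "tz": 0.002, "spin": 0}

```text
t: 22.75
eef_pos: [0.4485, 0.1368, 0.0762]
ee_rot: [0.001, 0.71, 0.704, 0.0]
contact_force: [-2.6, -2.1, 8.8]
grip_width: 0.0316
grip_force: 40.8
```

play_rows:
  commands:
    - {"jaw": 0.5, "tx": 0, "ty": 0, "tz": -0.001, "spin": 0}
    - {"jaw": -1, "tx": 0, "ty": 0, "tz": -0.001, "spin": 0}
    - {"jaw": -1, "tx": 0, "ty": 0, "tz": -0.002, "spin": 0}
    - {"jaw": -1, "tx": 0, "ty": 0, "tz": -0.01, "spin": 0}
    - {"jaw": -1, "tx": 0, "ty": 0, "tz": -0.04, "spin": 0}
    - {"jaw": -1, "tx": 0, "ty": 0, "tz": -0.08, "spin": 0}
    - {"jaw": -1, "tx": 0, "ty": 0, "tz": -0.12, "spin": 0}
    - {"jaw": -1, "tx": 0, "ty": 0, "tz": -0.12, "spin": 0}
    - {"jaw": -1, "tx": 0, "ty": 0, "tz": -0.12, "spin": 0}

```text
t: 23.5
eef_pos: [0.4498, 0.1373, 0.1978]
ee_rot: [0.002, 0.71, 0.704, 0.002]
contact_force: [-0.0, -0.1, -0.2]
grip_width: 0.0855
grip_force: 0.0
```

```bash
python3 - <<'E'
from h import *
d=shot('side');im=cv2.cvtColor(d['color'],cv2.COLOR_RGB2BGR)[150:290,190:330]
cv2.imwrite('pics/c9.png',cv2.resize(im,None,fx=4,fy=4,interpolation=cv2.INTER_CUBIC))
E
```

```text
(no output)
```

View pics/c9.png

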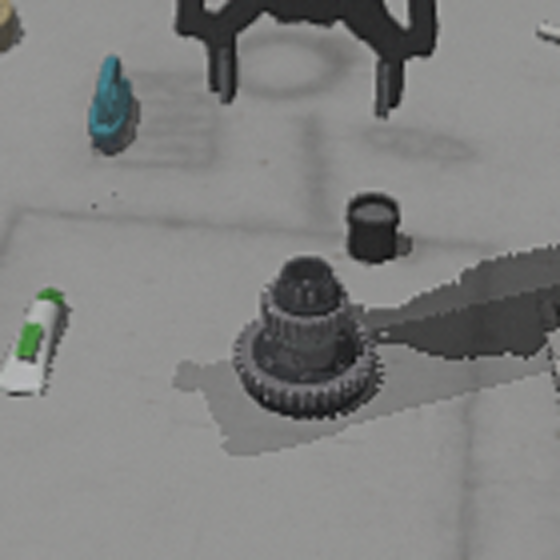

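The full stack is on the post with the collar on top (crop 308,285). The loupe, tube and brush are unmoved, and the gripper is clear.

```bash
python3 -c "
from plant import ctrl; print(ctrl.hand_in())"
```

```text
the job is handed in; nothing more can be done
None
```

The gear set is stacked on the post in the order asked (large gear, spacer, small gear, collar), each pressed down until the wrist force showed contact. The gripper is open and clear, the bystanders looked unmoved in the last picture, and the job is handed in at about 24 s; the hand-in gave no verdict.

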